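# Stack the sample tray and park the stack

### The arm

A 7-joint arm with a two-finger parallel gripper is mounted at the origin on the work surface. World frame = base frame: x ahead of the robot, y to its left, z up, the work surface at z = 0. Lengths are in m, angles in rad, forces in N, time in s.
With the tool pointing down it reaches from about 0.4 to 0.85 m from the base axis. Payload 10.4 kg.
Tool frame: the origin (TCP) lies between the finger pads; the fingertips stand 17 mm ahead of it and the grasp point (between the pads) lies 2 mm behind it; x points along the fingers, y is the direction in which the jaws open and shut, and the axes are right-handed (so a half turn about x gives the same grasp; the last joint's range is limited). The gripper opens to 87 mm and grips with 3 to 60 N. Pads are 19 mm wide; open, the fingers measure 117 mm over their backs; the gripper's body (75 mm by 190 mm) begins 51 mm behind the grasp point.
Start: joints at [1.146, 0.332, -0.065, 1.46, 0.022, 1.35, -0.088], TCP at [0.244, -0.575, 0.24] pointing down, gripper open.
Joint ranges: [-2.6, 2.6], [-0.5, 2.12], [-1.47, 1.34], [0.16, 2.42], [-1.27, 4.41], [0.06, 2.06], [-2.6, 2.6]. Speed limits (rad/s): [2.22, 2.22, 2.79, 2.79, 3.14, 3.14, 3.14].

### API

Orientations are given as a unit quaternion [x, y, z, w].
In Python, from bench import r, optics, close_job gives the robot as it stands.
- The arm moves only by the shell command python3 -m inch 'ROWS' [OPENING] [FORCE]. ROWS is JSON, a list of rows, each an object with "translation": the shift along the tool's x, y, z in cm, a list of three; "spin": the turn about the tool's x in degrees. In form: [{"translation": [tx, ty, tz], "spin": spin}, ...]. A call has 1 to 20 rows; each row shifts and turns the pose as measured when the row begins, along the tool's axes as they then stand; what a row does not reach is not made up. A row lasts 1/8 s, in which the tool goes at most 62.5 mm and 10.7 degrees, less where a joint would pass 70% of its speed; a pose out of reach is approached as far as the arm can. A call is refused whole if a number of a shift passes 6.25 or a number of a turn 10.7, either way. A call with a gripper value outside its range is refused whole. OPENING is the closure, from 0 (fully open) to 1 (shut), set as the call begins (- or left out, the last holds). The fingers move at their own pace and stop on an object; FORCE is the grip in N (left out, the last holds). Time passes only in rows, so rows that do not move let the fingers close. It gives the time, the measured TCP pose, the force and the opening at its end, in the units of the state.
- r.read_state(): the state, without advancing time (a new reading comes with each control period).
- optics.camera(name): name is "scene" or "top" or "wrist"; returns the picture (480x640x3 uint8, red, green, blue); there is no depth.
- optics.camera_model(name): a dict with "camera_matrix" (3x3 intrinsics, pixels), "world_from_camera" (4x4, takes a point from camera to world coordinates); the wrist camera has in their place "tool_from_camera" (4x4, takes a point from camera to tool coordinates, whose origin is the TCP and whose axes are the tool frame's). Camera axes: x right, y down, z forward; pixel columns grow to the right and rows downward; lengths in m; the calibration is good to about 2 mm. A picture is of the moment at which its call begins: read the wrist's pose just before it. camera_model takes no time and is no camera call.
- close_job(): hands the job in, once; it reports no verdict.
The state is a dict: "time": time; "joint_positions": joint angles; "joint_vel": joint speeds; "joint_torque": joint torques, N m; "ee_pos": TCP position; "eef_rot": TCP orientation; "ft_force": force on the tool from outside, world axes, zero at the start; "torque": the same for the moment, N m; "width": finger opening in m.
Only numpy, scipy, OpenCV 4.12 (cv2) and the standard library are available. Lean on these libraries where they do the work, as an engineer would, in place of code of your own. Each camera call takes 0.05 s, during which the arm holds its last target.

### The job

Pick up the green tray by its black handle, lower it gently and level onto the white tray in the bench cradle so that its four yellow lugs drop fully into the white tray's sockets where that tray stands, and only then push the stacked pair along the cradle until the white tray is against the red stop, and let go. Do not press hard anywhere and do not touch the white tray or the cradle with the gripper. Keep the small jar standing in the green tray and leave everything else on the bench alone.

Things in the scene. Friction and masses are not known exactly. Their poses are not given: they have to be found in the camera images.
- tray: Green tray, loose, 180 (x) x 158 (y) mm, 0.36 to 0.59 kg plus the jar, rim 46 mm above its feet. It stands on four lugs. Origin: its centre, level with the lug tips (at bench height at the start); z up. Its yaw is within 0.4 rad of the world's. Either way round fits the white tray. Apart from the handle nothing in it rises above 62 mm.
- handle (a point): Middle of the green tray's handle, 95 mm above the tray's origin; axes as the tray's. Black bar 14 mm thick (tray x), 120 mm long (y), 20 mm high, bridging the tray on two posts at y = +-55 mm. Pinch it from above across its 14 mm.
- lug (a point): Tip centre of one of the green tray's four yellow lugs, at x = 55, y = 65 mm of the tray; the lugs are at x = +-55, y = +-65 mm. Each is round, 14 mm diameter, 12 mm long below the tray, its last 1.5 mm tapering to 12 mm.
- cradle: Grey cradle fixed to the bench, 320 (x) x 200 (y) mm, yaw within 0.25 rad of the world's. Origin: centre of its underside; x along it to its red stop at the far end, z up. The white tray (220 x 158 mm) stands in it, same yaw, and can slide only along x: it takes about 7 N to push and stays where left, so press lightly while searching.
- rails (a point): Point on the cradle's middle line (its x = 0, y = 0), 65 mm above its origin: the height of the white tray's rail tops. It does NOT follow the white tray, whose place is not reported: its centre starts anywhere from x = -29 to +9 mm of here. Lug tips on the rails: tray origin at this height; lugs home, tray resting on the rails: 12 mm lower.
- socket_row (a point): Point on the middle line at rail height, 65 mm to the cradle's +y: one of two rails (28 mm wide, along x, at y = +-65 mm). The sockets are at x = +-55, y = +-65 mm from the white tray's own centre, 18 mm (x) by 20 mm (y), 15 mm deep, 1 mm chamfers: 2 to 3 mm clearance round a lug.
- stop (a point): Middle of the near face of the red stop, x = 136 mm, 26 mm above the cradle's origin. When the white tray is against it, the white tray's centre is at x = +26 mm in the cradle's frame.
- jar: Small jar, 32 mm across, 44 mm tall, 50 g, standing loose in a shallow square pocket in the green tray, at x = 55, y = 0 mm of the tray. Origin: centre of its underside.
- beaker: Bystander: clear glass beaker, 72 mm across, 90 mm tall. Origin: centre of its underside.
- jug: Bystander: white handled jug, 90 mm across, 120 mm tall. Origin: centre of its underside.
- wash_bottle: Bystander: translucent wash bottle, 64 mm across, 160 mm tall. Origin: centre of its underside.
- vial: Bystander: small amber vial, 28 mm across, 50 mm tall. Origin: centre of its underside.
- glue_stick: Bystander: red glue stick, 26 mm across, 80 mm tall. Origin: centre of its underside.
Not all that is in view belongs to the job. What is shaped like the tray but orange is not meant.

How it is judged:
By the outcome, as a careful person would: the job done as asked, in the order asked, and still so for the second after the job is handed in, with the robot touching nothing.
It also fails if it takes over 72 s, if anything falls off the work surface, if the arm or the gripper's body presses on something with over 40 N, if the wrist force passes 120 N, or if a joint passes its speed limit or range.

## Working session

There is one attempt and no reset: what is moved stays moved. The work goes in short steps, Python scripts to look and compute and a shell command to move; the robot and the scene stay as the last step left them, time stands still between calls to the robot, and variables do not carry over. Pictures are saved under pics/ and viewed, and the job is handed in when it is done.

```bash
ls; mkdir -p pics; python3 - <<'E'
from bench import r, optics
import cv2,numpy as np
np.set_printoptions(precision=4,suppress=True)
s=r.read_state()
for k in s: print(k,np.round(s[k],4))
for n in ["scene","top","wrist"]:
    im=optics.camera(n); cv2.imwrite(f"pics/{n}0.png",im[:,:,::-1])
    m=optics.camera_model(n)
    for k in m: print(n,k,np.array(m[k]) if not isinstance(m[k],str) else m[k])
E
```

```text
pics
time 0.0
joint_positions [ 1.1464  0.3329 -0.0647  1.461   0.0216  1.3499 -0.0885]
joint_vel [-0.0009  0.0007  0.0005  0.0003 -0.0005 -0.0009  0.    ]
joint_torque [  0.0001 -62.3257   0.025  -38.9893  -0.0613   0.0399   0.0001]
ee_pos [ 0.2443 -0.5749  0.2387]
eef_rot [-0.6928 -0.1416  0.693  -0.1406]
ft_force [0.6857 0.6414 0.0773]
torque [ 0.0088 -0.0127 -0.0301]
width 0.0871
scene camera_matrix [[576.4102   0.     319.5721]
 [  0.     576.4102 241.6323]
 [  0.       0.       1.    ]]
scene world_from_camera [[ 0.2093  0.6095 -0.7647  1.6206]
 [ 0.9777 -0.1432  0.1535 -0.2115]
 [-0.0159 -0.7797 -0.6259  0.974 ]
 [ 0.      0.      0.      1.    ]]
top camera_matrix [[465.3901   0.     327.2097]
 [  0.     465.3901 247.1372]
 [  0.       0.       1.    ]]
top world_from_camera [[-0.0196 -0.9958  0.0892  0.4459]
 [-0.9995  0.0217  0.0228 -0.0179]
 [-0.0247 -0.0887 -0.9958  1.1318]
 [ 0.      0.      0.      1.    ]]
wrist camera_matrix [[401.8971   0.     322.2225]
 [  0.     401.8971 241.0186]
 [  0.       0.       1.    ]]
wrist tool_from_camera [[ 0.001  -0.2567  0.9665 -0.1464]
 [ 1.     -0.0005 -0.0011  0.0008]
 [ 0.0008  0.9665  0.2567 -0.0708]
 [ 0.      0.      0.      1.    ]]
```

View pics/scene0.png

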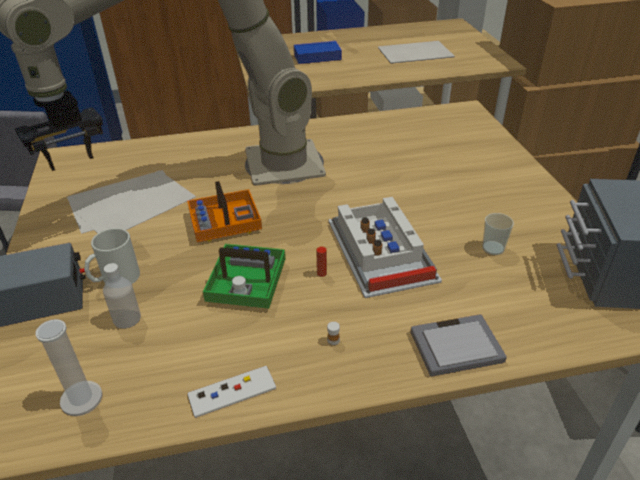

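View pics/top0.png

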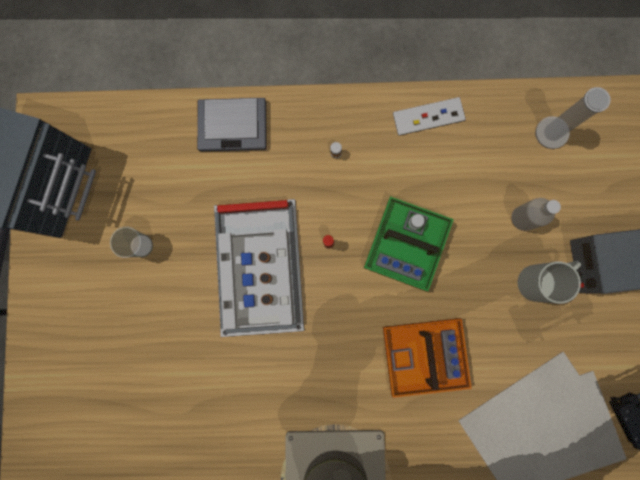

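View pics/wrist0.png

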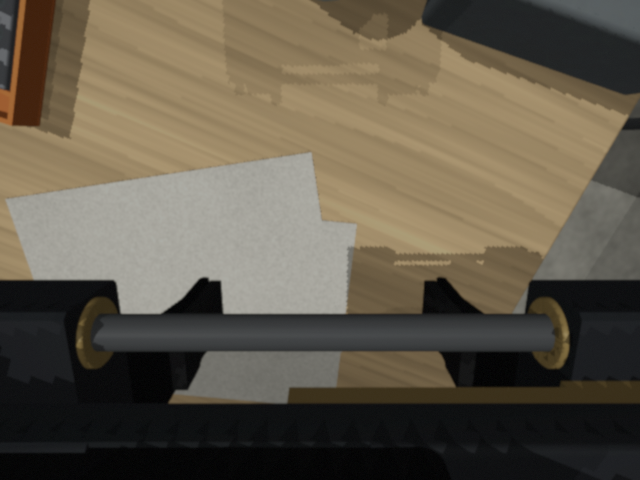

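Candidates for the tray: the green one at top (408,243) / scene (245,275), and the orange lookalike at top (427,357) / scene (225,213). By the description I choose the green one. I'll zoom in on it and the cradle.

```bash
python3 - <<'E'
import cv2
im=cv2.imread("pics/top0.png")
cv2.imwrite("pics/c_green.png",cv2.resize(im[190:300,355:465],None,fx=5.4,fy=5.4,interpolation=cv2.INTER_CUBIC))
cv2.imwrite("pics/c_cr.png",cv2.resize(im[193:343,200:320],None,fx=4,fy=4,interpolation=cv2.INTER_CUBIC))
im=cv2.imread("pics/scene0.png")
cv2.imwrite("pics/c_crs.png",cv2.resize(im[190:300,320:450],None,fx=5,fy=5,interpolation=cv2.INTER_CUBIC))
E
```

```text
(no output)
```

View pics/c_green.png

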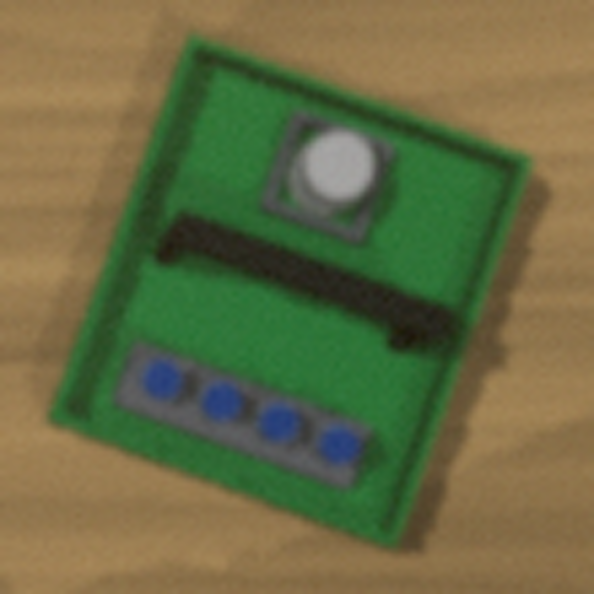

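View pics/c_cr.png

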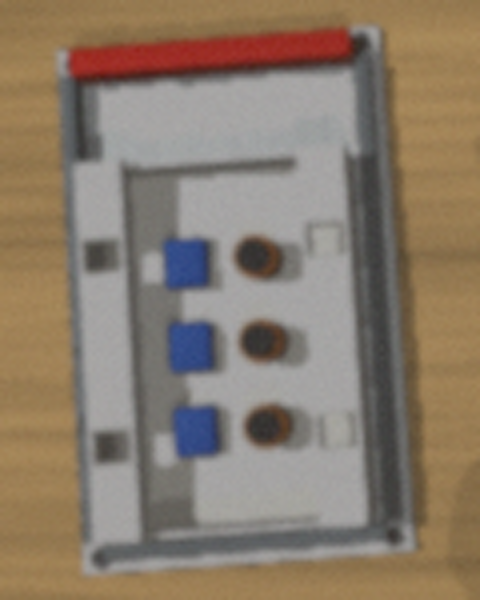

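View pics/c_crs.png

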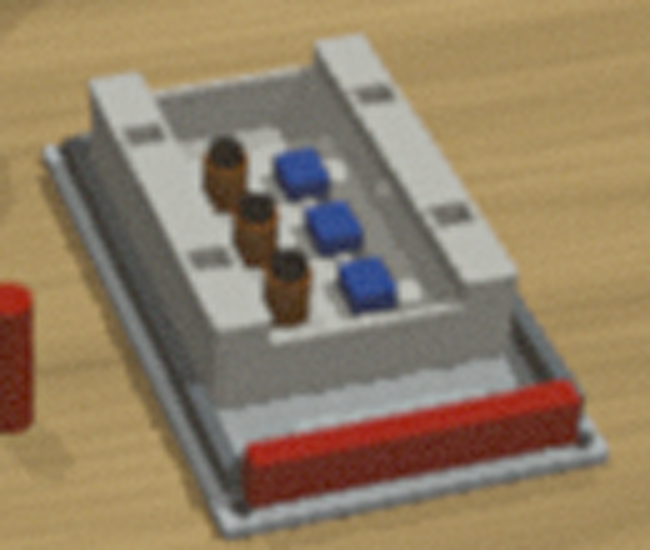

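```bash
cat > h.py <<'E'
import numpy as np, cv2
from scipy.optimize import least_squares
from scipy.spatial.transform import Rotation as R
np.set_printoptions(precision=4,suppress=True)
from bench import r, optics
def ray(n,p,st=None):
    m=optics.camera_model(n);K=np.array(m["camera_matrix"])
    if n=="wrist":
        T=np.eye(4);T[:3,:3]=R.from_quat(st["eef_rot"]).as_matrix();T[:3,3]=st["ee_pos"]
        T=T@np.array(m["tool_from_camera"])
    else: T=np.array(m["world_from_camera"])
    d=T[:3,:3]@np.linalg.solve(K,[p[0],p[1],1.]);return T[:3,3],d
def plane(n,p,z,st=None):
    o,d=ray(n,p,st);return (o+d*(z-o[2])/d[2])
def proj(n,X,st=None):
    m=optics.camera_model(n);K=np.array(m["camera_matrix"])
    if n=="wrist":
        T=np.eye(4);T[:3,:3]=R.from_quat(st["eef_rot"]).as_matrix();T[:3,3]=st["ee_pos"]
        T=T@np.array(m["tool_from_camera"])
    else: T=np.array(m["world_from_camera"])
    c=np.linalg.inv(T)@np.r_[X,1];u=K@c[:3];return u[:2]/u[2]
def fit2(local,world):
    L=np.array(local)[:,:2];W=np.array(world)[:,:2]
    f=lambda q:((L@np.array([[np.cos(q[2]),np.sin(q[2])],[-np.sin(q[2]),np.cos(q[2])]])+q[:2])-W).ravel()
    s=least_squares(f,[*W.mean(0),0]);return s.x,s.fun.reshape(-1,2)
def uc(p,f,o): return ((p[0]+.5)/f-.5+o[0],(p[1]+.5)/f-.5+o[1])
def tool(): 
    s=r.read_state();M=R.from_quat(s["eef_rot"]).as_matrix();return s,M
E
python3 - <<'E'
from h import *
# green rim: image up=+x, left=+y
c=[(195,38),(530,157),(395,548),(52,420)]
W=[plane("top",uc(p,5.4,(355,190)),.046) for p in c]
q,e=fit2([(.09,.079),(.09,-.079),(-.09,-.079),(-.09,.079)],W);print("green",q,e)
W=[plane("top",uc(p,5.4,(355,190)),.105) for p in [(180,225),(455,315)]]
print("handle ends",W)
loc=[(.055,.065),(-.055,.065),(.055,-.065),(-.055,-.065)]
W=[plane("top",uc(p,4,(200,193)),.065) for p in [(102,256),(111,447),(325,239),(337,430)]]
q,e=fit2(loc,W);print("white top",q,e)
W=[plane("scene",uc(p,5,(320,190)),.065) for p in [(452,212),(375,93),(210,257),(145,133)]]
q,e=fit2(loc,W);print("white scene",q,e)
s,M=tool();print(M)
E
```

```text
green [ 0.5483 -0.1837 -0.3759] [[ 0.0016  0.0018]
 [-0.0006 -0.0021]
 [-0.0006 -0.0008]
 [-0.0004  0.0011]]
handle ends [array([ 0.5703, -0.1295,  0.105 ]), array([ 0.5308, -0.2402,  0.105 ])]
white top [0.4733 0.1756 0.0527] [[ 0.0002  0.0005]
 [ 0.0001 -0.0002]
 [ 0.     -0.0001]
 [-0.0003 -0.0002]]
white scene [0.4734 0.1772 0.0536] [[ 0.0003 -0.0002]
 [-0.0002 -0.0002]
 [-0.      0.0003]
 [-0.      0.0001]]
[[-0.0004  0.3911 -0.9204]
 [ 0.0009 -0.9204 -0.3911]
 [-1.     -0.001   0.    ]]
```

Both cameras agree on the white tray: centre (0.473, 0.176), yaw 0.053. The handle is near (0.550, -0.185), tray yaw about -0.36. Next I move above the handle for a close look.

```bash
python3 -m inch '[{"translation":[0,-2.4,-4.3],"spin":0},{"translation":[0,-2.4,-4.3],"spin":0},{"translation":[0,-2.4,-4.3],"spin":0},{"translation":[0,-2.4,-4.3],"spin":0},{"translation":[0,-2.4,-4.3],"spin":0},{"translation":[0,-2.4,-4.3],"spin":0},{"translation":[0,-2.4,-4.3],"spin":0},{"translation":[0,-2.4,-4.3],"spin":0},{"translation":[0,-2.4,-4.3],"spin":0},{"translation":[0,-2.4,-4.3],"spin":0},{"translation":[0,0,0],"spin":-9.2},{"translation":[0,0,0],"spin":-9.2},{"translation":[0,0,0],"spin":-9.2},{"translation":[0,0,0],"spin":-9.2},{"translation":[0,0,0],"spin":-9.2},{"translation":[0,0,0],"spin":0}]' 0 20
python3 - <<'E'
from h import *
s,M=tool();im=optics.camera("wrist");cv2.imwrite("pics/w1.png",im[:,:,::-1])
print(s["ee_pos"],M,s["ft_force"],s["torque"])
h=np.array([.55,-.185,.24])
print((M.T@(h-s["ee_pos"])*100), np.arctan2(M[1,1],M[0,1]))
E
```

```text
time: 2.15
ee_pos: [0.5535, -0.1716, 0.2341]
eef_rot: [-0.577, -0.41, 0.579, -0.404]
ft_force: [0.4, 0.1, -0.2]
width: 0.0871
[ 0.5535 -0.1716  0.2341] [[-0.0069  0.9415 -0.3369]
 [ 0.005  -0.3368 -0.9416]
 [-1.     -0.0082 -0.0024]] [ 0.421   0.1058 -0.2004] [-0.0239 -0.0807  0.064 ]
[-0.5923  0.1139  1.3776] -0.3435643316602154
```

View pics/w1.png

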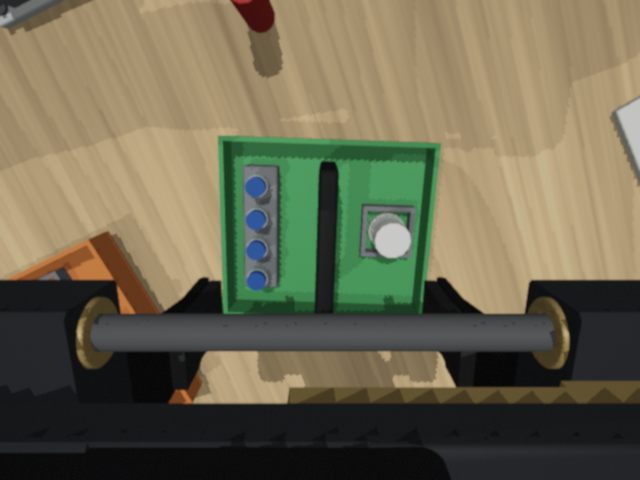

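```bash
python3 - <<'E'
from h import *
s,M=tool()
for p in [(329,164),(326,312)]: print(plane("wrist",p,.105,s))
a,b=[plane("wrist",p,.105,s) for p in [(329,164),(326,312)]]
u=(a-b)/np.linalg.norm(a-b); print("yaw",np.arctan2(-u[0],u[1]),"mid",a-.06*u)
A,B=[plane("wrist",p,.046,s) for p in [(219,137),(440,145)]];u=(B-A)/np.linalg.norm(B-A)
print(A,B,np.linalg.norm(B-A),"yaw",np.arctan2(u[1],u[0]),"centre",(A+B)/2+.079*np.array([u[1],-u[0],0]))
A,B=[plane("wrist",p,.046,s) for p in [(219,137),(440,145)]]
E
```

```text
[ 0.575  -0.1251  0.105 ]
[ 0.5365 -0.2264  0.105 ]
yaw -0.3628386375991673 mid [ 0.5537 -0.1812  0.105 ]
[ 0.4977 -0.0786  0.046 ] [ 0.6636 -0.1452  0.046 ] 0.1787371607855874 yaw -0.3815361431281344 centre [ 0.5512 -0.1852  0.046 ]
```

The handle's middle measures about (0.551, -0.184) with yaw -0.37, consistent between cameras. Now I centre over it and descend.

```bash
python3 -m inch '[{"translation":[0,0.2,1.2],"spin":1.5},{"translation":[2.5,0,0],"spin":0},{"translation":[2.5,0,0],"spin":0},{"translation":[2.5,0,0],"spin":0},{"translation":[2,0,0],"spin":0},{"translation":[0,0,0],"spin":0}]' 0.3 40
python3 - <<'E'
from h import *
s,M=tool();im=optics.camera("wrist");cv2.imwrite("pics/w2.png",im[:,:,::-1])
print(s["ee_pos"],M,s["ft_force"],s["width"], np.arctan2(M[1,1],M[0,1]))
print(M.T@(np.array([.551,-.184,.093])-s["ee_pos"])*100)
E
```

```text
time: 2.95
ee_pos: [0.5496, -0.1893, 0.1366]
eef_rot: [-0.588, -0.393, 0.591, -0.389]
ft_force: [-1.2, -0.6, -0.8]
width: 0.061
[ 0.5496 -0.1893  0.1366] [[-0.0067  0.9216 -0.388 ]
 [ 0.0025 -0.388  -0.9216]
 [-1.     -0.0072  0.0003]] [-1.2494 -0.5919 -0.7885] 0.06104762353337119 -0.39849207851146584
[ 4.3605 -0.0456 -0.5432]
```

View pics/w2.png

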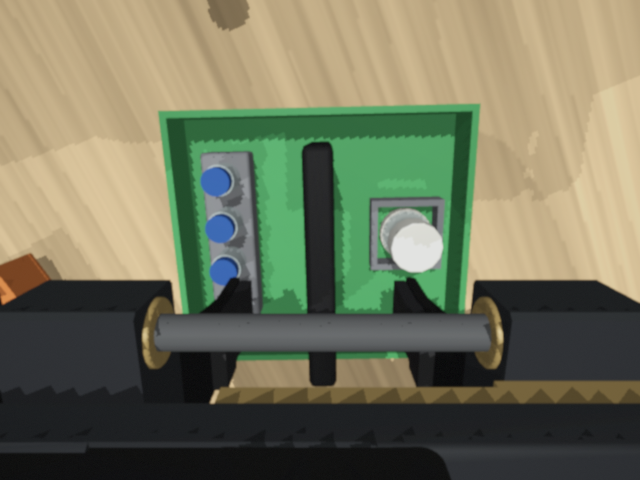

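```bash
python3 - <<'E'
from h import *
s,M=tool()
a,b=[plane("wrist",p,.105,s) for p in [(317.5,144),(322.5,385)]]
u=(a-b)/np.linalg.norm(a-b); print(a,b,np.linalg.norm(a-b),"yaw",np.arctan2(-u[0],u[1]),"mid",(a+b)/2)
A,B=[plane("wrist",p,.046,s) for p in [(160,112),(480,105)]];u=(B-A)/np.linalg.norm(B-A)
print(np.linalg.norm(B-A),"yaw",np.arctan2(u[1],u[0]),"centre",(A+B)/2+.079*np.array([u[1],-u[0],0]))
t=(a+b)/2;t[2]=.093
print(M.T@(t-s["ee_pos"])*100)
E
```

```text
[ 0.5746 -0.1281  0.105 ] [ 0.5302 -0.2389  0.105 ] 0.11939684479165627 yaw -0.3806897252279404 mid [ 0.5524 -0.1835  0.105 ]
0.18041799681663234 yaw -0.37856741298503926 centre [ 0.5525 -0.1848  0.046 ]
[ 4.4666  0.0003 -0.6373]
```

```bash
python3 -m inch '[{"translation":[0,0,-0.6],"spin":-1.1},{"translation":[2,0,0],"spin":0},{"translation":[1.5,0,0],"spin":0},{"translation":[0.9,0,0],"spin":0},{"translation":[0,0,0],"spin":0}]' 0.3 40
python3 - <<'E'
from h import *
s,M=tool()
print(s["ee_pos"],s["ft_force"],s["width"], np.arctan2(M[1,1],M[0,1]))
print(M.T@(np.array([.5524,-.184,.093])-s["ee_pos"])*100)
E
```

```text
time: 3.62
ee_pos: [0.5532, -0.184, 0.0923]
eef_rot: [-0.585, -0.398, 0.586, -0.396]
ft_force: [-1.1, -0.7, -0.4]
width: 0.0608
[ 0.5532 -0.184   0.0923] [-1.0635 -0.6597 -0.3535] 0.0608045172355535 -0.3798721281564112
[-0.0686 -0.08    0.029 ]
```

```bash
python3 -m inch '[{"translation":[0,0,0],"spin":0},{"translation":[0,0,0],"spin":0},{"translation":[0,0,0],"spin":0},{"translation":[0,0,0],"spin":0},{"translation":[0,0,0],"spin":0},{"translation":[0,0,0],"spin":0}]' 1 40
python3 -m inch '[{"translation":[-0.5,0,0],"spin":0},{"translation":[-0.5,0,0],"spin":0},{"translation":[-1,0,0],"spin":0},{"translation":[-1.5,0,0],"spin":0},{"translation":[-1.5,0,0],"spin":0},{"translation":[-2,0,0],"spin":0},{"translation":[-2,0,0],"spin":0},{"translation":[-2,0,0],"spin":0},{"translation":[-1,0,0],"spin":0},{"translation":[-0.5,0,0],"spin":0},{"translation":[0,0,0],"spin":0}]'
python3 - <<'E'
from h import *
s,M=tool()
im=optics.camera("wrist");cv2.imwrite("pics/w3.png",im[:,:,::-1])
im=optics.camera("scene");cv2.imwrite("pics/s3.png",im[:,:,::-1])
print(s["ee_pos"],M,s["ft_force"],s["torque"],s["width"], np.arctan2(M[1,1],M[0,1]))
E
```

```text
time: 4.38
ee_pos: [0.5536, -0.1841, 0.0935]
eef_rot: [-0.585, -0.397, 0.586, -0.396]
ft_force: [-1.7, 0.1, 0.4]
width: 0.0141
time: 5.75
ee_pos: [0.5538, -0.184, 0.2278]
eef_rot: [-0.585, -0.397, 0.586, -0.397]
ft_force: [-0.1, 0.7, -4.2]
width: 0.0132
[ 0.5538 -0.184   0.2278] [[-0.0003  0.9288 -0.3706]
 [-0.0002 -0.3706 -0.9288]
 [-1.     -0.0003  0.0003]] [-0.1491  0.6737 -4.2056] [ 0.0046 -0.0853 -0.0138] 0.013229710317101098 -0.37965742576166633
```

View pics/w3.png

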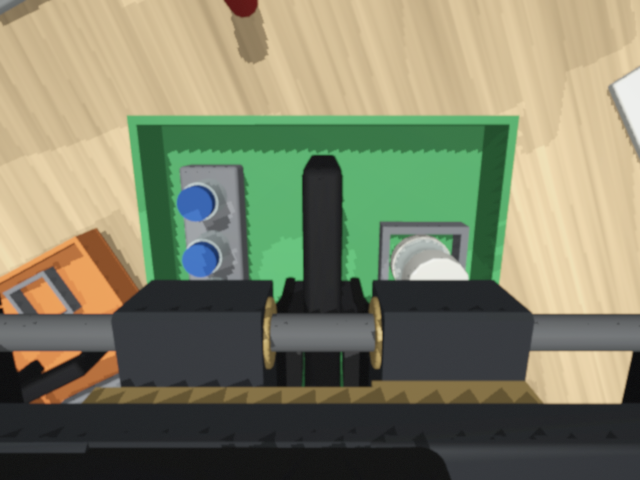

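View pics/s3.png

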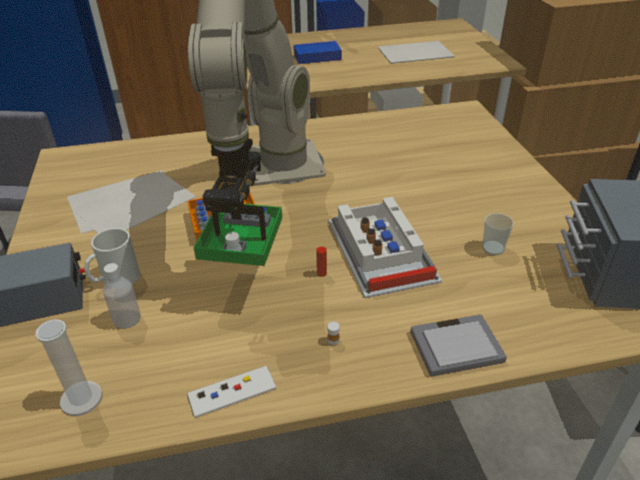

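The tray is lifted level and the jar is standing at (440,262) in the wrist view. Next I turn to the cradle yaw and pause short of the cradle to compare the cameras.

```bash
python3 -m inch '[{"translation":[0,0,0],"spin":-4},{"translation":[0,0,0],"spin":-6},{"translation":[0,0,0],"spin":-6},{"translation":[0,0,0],"spin":-5},{"translation":[0,0,0],"spin":-3.8},{"translation":[0,-0.8,-1.5],"spin":0},{"translation":[0,-1.1,-2.4],"spin":0},{"translation":[0,-1.3,-3],"spin":0},{"translation":[0,-1.3,-3],"spin":0},{"translation":[0,-1.3,-3],"spin":0},{"translation":[0,-0.8,-2],"spin":0},{"translation":[0,-0.4,-1],"spin":0},{"translation":[0,0,0],"spin":0},{"translation":[0,0,0],"spin":0}]'
python3 - <<'E'
from h import *
s,M=tool()
for n in ["wrist","top","scene"]:
    im=optics.camera(n);cv2.imwrite(f"pics/{n}4.png",im[:,:,::-1])
im=cv2.imread("pics/top4.png")[190:350,200:400]
cv2.imwrite("pics/c_top4.png",cv2.resize(im,None,fx=3.7,fy=3.7,interpolation=cv2.INTER_CUBIC))
print(s["ee_pos"],M,s["ft_force"],s["torque"],s["width"], np.arctan2(M[1,1],M[0,1]))
np.save("st4.npy",s,allow_pickle=True)
E
```

```text
time: 7.6
ee_pos: [0.4651, -0.0209, 0.2211]
eef_rot: [0.483, 0.518, -0.487, 0.51]
ft_force: [0.2, 0.2, -4.5]
width: 0.0136
[ 0.4651 -0.0209  0.2211] [[-0.0121  0.9982  0.0584]
 [ 0.0033  0.0585 -0.9983]
 [-0.9999 -0.0119 -0.004 ]] [ 0.2204  0.1866 -4.4651] [-0.0435 -0.1499 -0.0039] 0.01359966829485518 0.05850426842737911
```

View pics/wrist4.png

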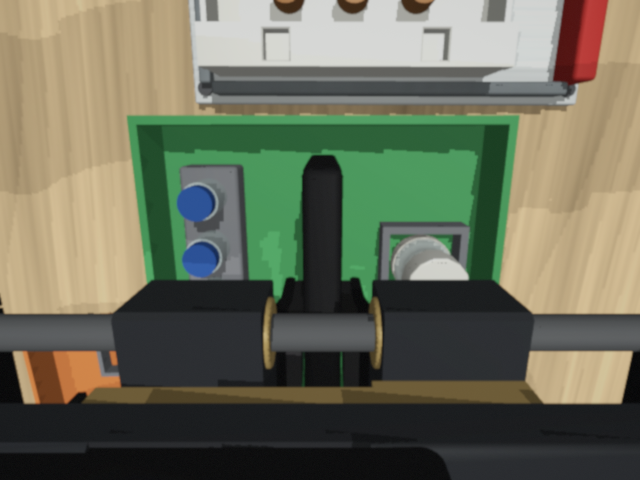

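View pics/c_top4.png

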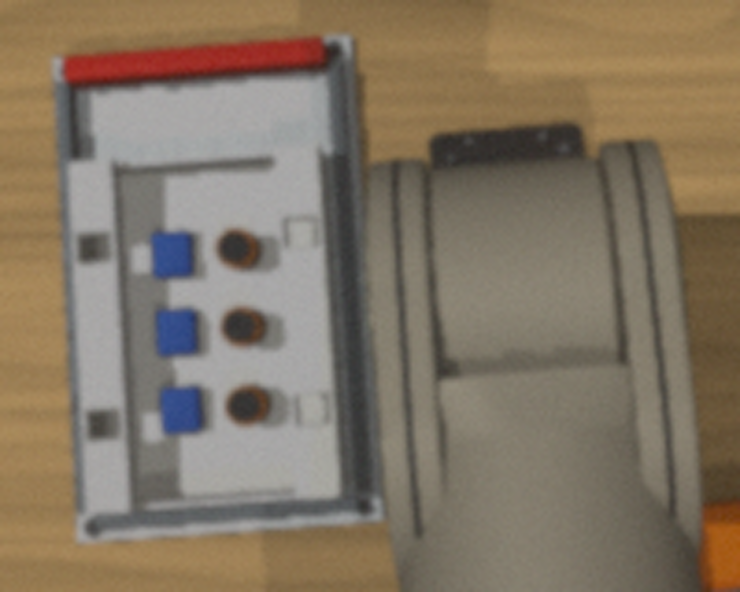

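```bash
python3 - <<'E'
from h import *
s=np.load("st4.npy",allow_pickle=True).item();M=R.from_quat(s["eef_rot"]).as_matrix()
W=[plane("wrist",p,.065,s) for p in [(435,44.5),(277,44.5)]]
u=(W[0]-W[1]);print(W,np.linalg.norm(u),np.arctan2(u[1],u[0]))
y=np.arctan2(u[1],u[0]);print("white c",(W[0]+W[1])/2+.065*np.array([-np.sin(y),np.cos(y),0]))
# tray rim in tool frame
m=optics.camera_model("wrist");K=np.array(m["camera_matrix"]);T=np.array(m["tool_from_camera"])
o=[]
for p in [(128,117),(518,117)]:
    d=T[:3,:3]@np.linalg.solve(K,[*p,1.]);t=(.0475-T[0,3])/d[0];o.append(T[:3,3]+d*t)
print(o, "tray centre tool", (o[0]+o[1])/2+[0,0,.079])
d0=r.read_state();print(d0["ee_pos"],R.from_quat(d0["eef_rot"]).as_matrix(),d0["time"])
E
```

```text
[array([0.5341, 0.1134, 0.065 ]), array([0.4254, 0.1074, 0.065 ])] 0.1089271730943891 0.05532968607593189
white c [0.4761 0.1753 0.065 ]
[array([ 0.0475, -0.0887, -0.0775]), array([ 0.0475,  0.0912, -0.0774])] tray centre tool [0.0475 0.0012 0.0016]
[ 0.4651 -0.0208  0.221 ] [[-0.0124  0.9982  0.0585]
 [ 0.0037  0.0585 -0.9983]
 [-0.9999 -0.0122 -0.0044]] 7.75
```

View pics/scene4.png

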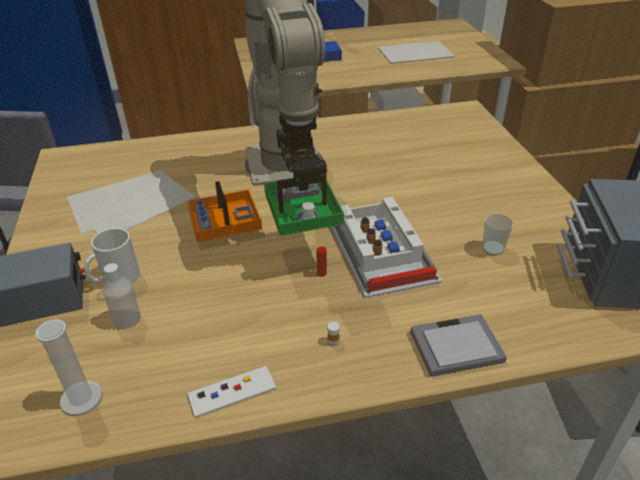

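Wrist camera gives the white tray centre as (0.476, 0.175), yaw 0.055, within about 3 mm of the top and scene values. I move above it with gentle acceleration.

```bash
python3 -m inch '[{"translation":[0,0.1,-0.8],"spin":0},{"translation":[0,0.2,-1.8],"spin":0},{"translation":[0,0.3,-2.5],"spin":0},{"translation":[0,0.3,-2.5],"spin":0},{"translation":[0,0.3,-2.5],"spin":0},{"translation":[0,0.3,-2.5],"spin":0},{"translation":[0,0.3,-2.5],"spin":0},{"translation":[0,0.2,-1.8],"spin":0},{"translation":[0,0.1,-0.8],"spin":0},{"translation":[0,0,0],"spin":0},{"translation":[0,0,0],"spin":0},{"translation":[0,0,0],"spin":0}]'
python3 - <<'E'
from h import *
s,M=tool()
im=optics.camera("scene");cv2.imwrite(f"pics/scene5.png",im[:,:,::-1])
im=optics.camera("wrist");cv2.imwrite(f"pics/wrist5.png",im[:,:,::-1])
im=cv2.imread("pics/scene5.png")[110:310,270:470]
cv2.imwrite("pics/c_s5.png",cv2.resize(im,None,fx=3,fy=3,interpolation=cv2.INTER_CUBIC))
lug=s["ee_pos"]+M@[.0935,0,0]
print(s["ee_pos"],M,s["ft_force"],s["torque"],s["width"], np.arctan2(M[1,1],M[0,1]),"lug c",lug)
E
```

```text
time: 9.25
ee_pos: [0.4773, 0.1631, 0.2213]
eef_rot: [0.485, 0.518, -0.488, 0.508]
ft_force: [0.2, 0.4, -3.9]
width: 0.0134
[0.4773 0.1631 0.2213] [[-0.0133  0.9985  0.0531]
 [ 0.006   0.0532 -0.9986]
 [-0.9999 -0.0129 -0.0067]] [ 0.2081  0.3898 -3.9402] [-0.0328 -0.0934  0.0023] 0.01338931751983496 0.05321581917495841 lug c [0.476  0.1637 0.1278]
```

View pics/c_s5.png

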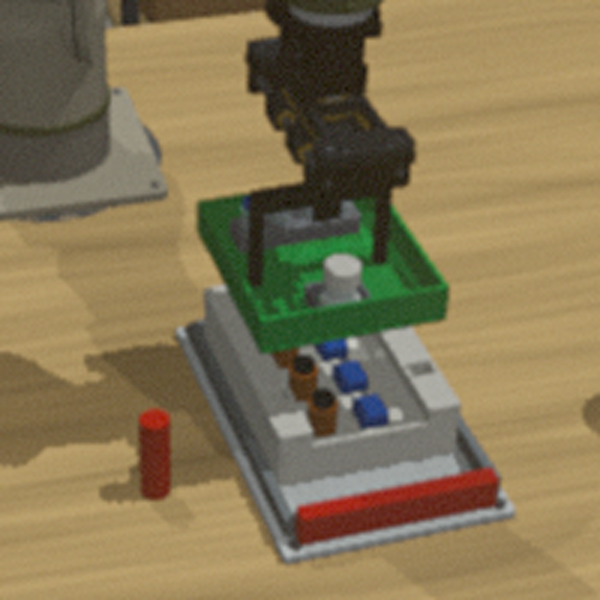

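View pics/wrist5.png

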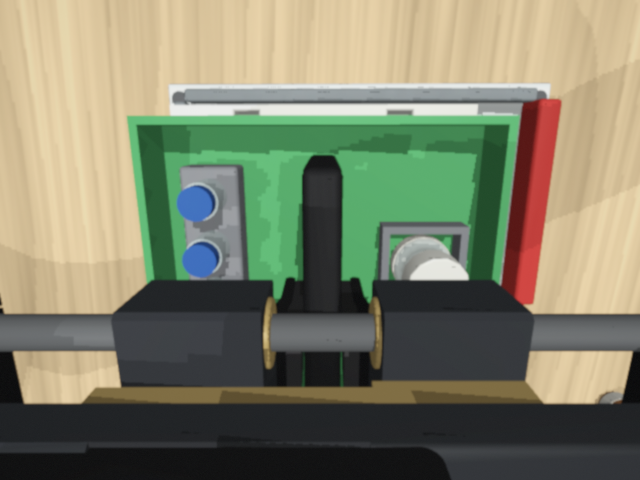

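```bash
python3 - <<'E'
from h import *
s,M=tool()
W=[plane("wrist",p,.065,s) for p in [(400,112),(247,112)]]
u=W[0]-W[1];y=np.arctan2(u[1],u[0]);print(W,np.linalg.norm(u),y)
m=(W[0]+W[1])/2+.065*np.array([np.sin(.054),-np.cos(.054),0]);print("white centre",m)
c=[(447,292),(258,326),(198,203)]
Z=s["ee_pos"][2]-.0475
W=[plane("scene",uc(p,3,(270,110)),Z) for p in c]
q,e=fit2([(.09,.079),(.09,-.079),(-.09,-.079)],W);print("green scene",q,e, "tcp at rim",s["ee_pos"]+M@[.0475,0,0])
im=cv2.imread("pics/scene5.png")[160:240,325:430]
cv2.imwrite("pics/c_s5b.png",cv2.resize(im,None,fx=7,fy=7,interpolation=cv2.INTER_CUBIC))
im=cv2.imread("pics/wrist5.png")[70:140,110:570]
cv2.imwrite("pics/c_w5b.png",cv2.resize(im,None,fx=1.7,fy=5,interpolation=cv2.INTER_CUBIC))
E
```

```text
[array([0.5273, 0.2523, 0.065 ]), array([0.4174, 0.2466, 0.065 ])] 0.11009819730165481 0.051691241772162645
white centre [0.4759 0.1845 0.065 ]
green scene [0.4822 0.1612 0.0346] [[ 0.0014  0.0007]
 [-0.0025  0.0006]
 [ 0.0011 -0.0012]] tcp at rim [0.4766 0.1635 0.1738]
```

View pics/c_w5b.png

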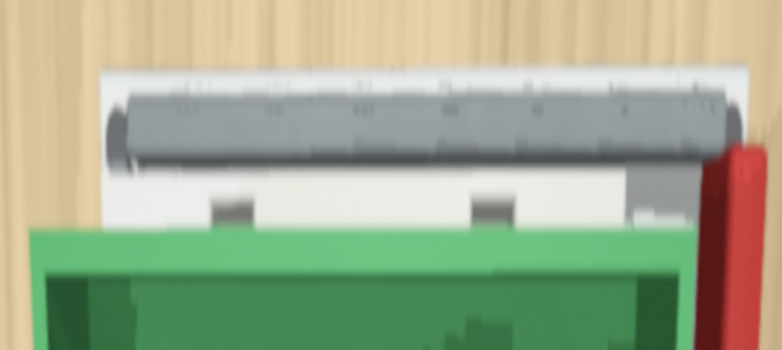

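View pics/c_s5b.png

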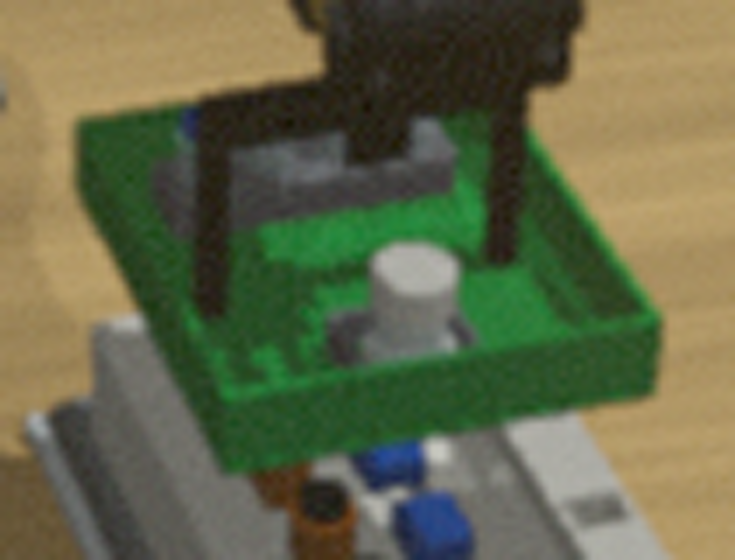

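```bash
python3 - <<'E'
from h import *
s,M=tool()
W=[plane("wrist",p,.065,s) for p in [(400,109.8),(246.8,109.8)]]
m=(W[0]+W[1])/2+.075*np.array([np.sin(.054),-np.cos(.054),0]);print("white centre",m)
c=[(660,316),(224,402),(77,120)]
Z=s["ee_pos"][2]-.0475
W=[plane("scene",uc(p,7,(325,160)),Z) for p in c]
q,e=fit2([(.09,.079),(.09,-.079),(-.09,-.079)],W);print("green scene",q,e, "tcp at rim",s["ee_pos"]+M@[.0475,0,0])
E
```

```text
white centre [0.4763 0.176  0.065 ]
green scene [0.4762 0.163  0.0587] [[ 0.0022  0.0009]
 [-0.0022  0.0012]
 [-0.0001 -0.002 ]] tcp at rim [0.4766 0.1635 0.1738]
```

```bash
python3 -m inch '[{"translation":[0,0,-0.6],"spin":0},{"translation":[0,-0.1,-0.7],"spin":0},{"translation":[0.7,0,0],"spin":0},{"translation":[1.2,0,0],"spin":0},{"translation":[1.2,0,0],"spin":0},{"translation":[1.0,0,0],"spin":0},{"translation":[0.6,0,0],"spin":0},{"translation":[0.2,0,0],"spin":0},{"translation":[0,0,0],"spin":0},{"translation":[0,0,0],"spin":0}]'
python3 - <<'E'
from h import *
s,M=tool()
im=optics.camera("scene");cv2.imwrite(f"pics/scene6.png",im[:,:,::-1])
im=cv2.imread("pics/scene6.png")[170:300,315:450]
cv2.imwrite("pics/c_s6.png",cv2.resize(im,None,fx=4.4,fy=4.4,interpolation=cv2.INTER_CUBIC))
lug=s["ee_pos"]+M@[.0935,0,0]
print(s["ee_pos"],M,s["ft_force"],s["torque"],s["width"], np.arctan2(M[1,1],M[0,1]),"lug c",lug)
E
```

```text
time: 10.6
ee_pos: [0.4746, 0.1768, 0.1684]
eef_rot: [0.485, 0.518, -0.489, 0.508]
ft_force: [0.1, 0.8, -3.1]
width: 0.0137
[0.4746 0.1768 0.1684] [[-0.0141  0.9985  0.0525]
 [ 0.0058  0.0526 -0.9986]
 [-0.9999 -0.0138 -0.0065]] [ 0.1363  0.7827 -3.0747] [-0.035  -0.1503  0.0033] 0.013688540111157353 0.05258673954189421 lug c [0.4733 0.1773 0.0749]
```

View pics/c_s6.png

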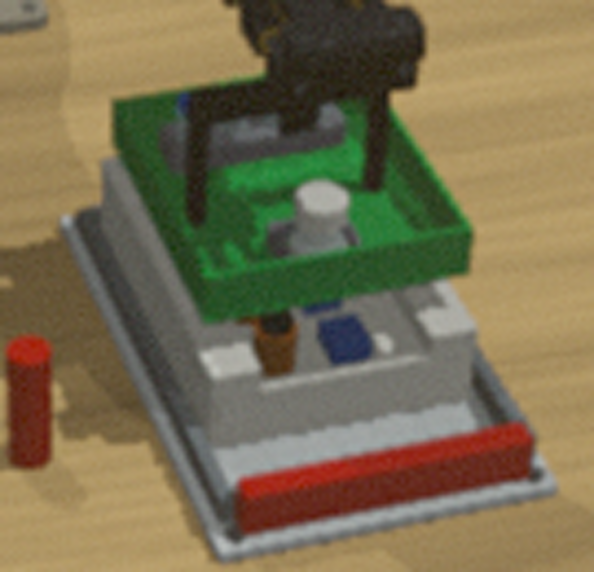

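```bash
python3 -m inch '[{"translation":[0.4,0.05,0.05],"spin":0},{"translation":[0.3,0,0],"spin":0},{"translation":[0,0,0],"spin":0}]'
python3 -m inch '[{"translation":[0.2,0,0],"spin":0},{"translation":[0.2,0,0],"spin":0},{"translation":[0,0,0],"spin":0}]'
cat > st.py <<'E'
from h import *
s,M=tool();lug=s["ee_pos"]+M@[.0935,0,0]
print(s["time"],"tcp",s["ee_pos"],"xt",M[:,0],"F",s["ft_force"],"T",s["torque"],"yaw %.4f"%np.arctan2(M[1,1],M[0,1]),"lug c",lug,"w",s["width"])
E
python3 st.py
```

```text
time: 11.02
ee_pos: [0.4752, 0.1763, 0.1612]
eef_rot: [0.485, 0.518, -0.488, 0.508]
ft_force: [-0.2, 0.2, -3.6]
width: 0.0137
time: 11.4
ee_pos: [0.4752, 0.1764, 0.1569]
eef_rot: [0.485, 0.518, -0.488, 0.508]
ft_force: [-0.4, -0.1, -3.9]
width: 0.014
11.4 tcp [0.4752 0.1764 0.1569] xt [-0.0134  0.0058 -0.9999] F [-0.4355 -0.0902 -3.9054] T [-0.0528 -0.1176 -0.0206] yaw 0.0524 lug c [0.4739 0.1769 0.0634] w 0.014031078997229733
```

```bash
python3 -m inch '[{"translation":[0.15,0,0],"spin":0},{"translation":[0.15,0,0],"spin":0},{"translation":[0,0,0],"spin":0}]'; python3 st.py
```

```text
time: 11.78
ee_pos: [0.4751, 0.1764, 0.1537]
eef_rot: [0.485, 0.518, -0.488, 0.508]
ft_force: [0.2, -1.1, -4.5]
width: 0.0134
11.775 tcp [0.4751 0.1764 0.1537] xt [-0.0134  0.0058 -0.9999] F [ 0.1537 -1.0668 -4.4836] T [-0.0548 -0.183   0.0248] yaw 0.0525 lug c [0.4739 0.177  0.0602] w 0.01336348837973252
```

No contact force at 5 mm below rail height, so the lugs are entering the sockets. I continue gently.

```bash
python3 -m inch '[{"translation":[0.2,0,0],"spin":0},{"translation":[0.15,0,0],"spin":0},{"translation":[0,0,0],"spin":0}]'; python3 st.py;  python3 -m inch '[{"translation":[0.1,0,0],"spin":0},{"translation":[0.1,0,0],"spin":0},{"translation":[0,0,0],"spin":0}]'; python3 st.py
```

```text
time: 12.15
ee_pos: [0.4751, 0.1764, 0.15]
eef_rot: [0.485, 0.518, -0.488, 0.508]
ft_force: [-0.5, 0.2, -4.0]
width: 0.0134
12.15 tcp [0.4751 0.1764 0.15  ] xt [-0.0133  0.0059 -0.9999] F [-0.482   0.174  -3.9727] T [-0.0691 -0.1204 -0.0159] yaw 0.0524 lug c [0.4739 0.177  0.0565] w 0.0133976436428164
time: 12.52
ee_pos: [0.4751, 0.1764, 0.1479]
eef_rot: [0.485, 0.518, -0.488, 0.508]
ft_force: [-0.1, 0.9, -3.8]
width: 0.0137
12.525 tcp [0.4751 0.1764 0.1479] xt [-0.0133  0.0059 -0.9999] F [-0.1293  0.8615 -3.7912] T [ 0.0007 -0.1098  0.0124] yaw 0.0524 lug c [0.4739 0.177  0.0544] w 0.013696155934686278
```

```bash
python3 -m inch '[{"translation":[0.1,0,0],"spin":0},{"translation":[0,0,0],"spin":0},{"translation":[0,0,0],"spin":0}]'; python3 st.py;  python3 -m inch '[{"translation":[0.05,0,0],"spin":0},{"translation":[0.05,0,0],"spin":0},{"translation":[0,0,0],"spin":0}]'; python3 st.py
python3 - <<'E'
from h import *
im=optics.camera("scene");cv2.imwrite(f"pics/scene7.png",im[:,:,::-1])
im=cv2.imread("pics/scene7.png")[170:300,315:450]
cv2.imwrite("pics/c_s7.png",cv2.resize(im,None,fx=4.4,fy=4.4,interpolation=cv2.INTER_CUBIC))
E
```

```text
time: 12.9
ee_pos: [0.4753, 0.1766, 0.1472]
eef_rot: [0.485, 0.518, -0.488, 0.508]
ft_force: [-0.1, -0.5, -2.4]
width: 0.0137
12.9 tcp [0.4753 0.1766 0.1472] xt [-0.0126  0.006  -0.9999] F [-0.0669 -0.4806 -2.4136] T [-0.0755 -0.1439 -0.0096] yaw 0.0525 lug c [0.4741 0.1772 0.0537] w 0.013700209502584623
time: 13.28
ee_pos: [0.4752, 0.1768, 0.1466]
eef_rot: [0.485, 0.518, -0.488, 0.508]
ft_force: [-0.8, -0.6, -1.1]
width: 0.0136
13.275 tcp [0.4752 0.1768 0.1466] xt [-0.0126  0.0058 -0.9999] F [-0.7523 -0.6478 -1.0565] T [-0.2066 -0.1182 -0.0303] yaw 0.0527 lug c [0.474  0.1774 0.0531] w 0.013586666282126665
```

View pics/c_s7.png

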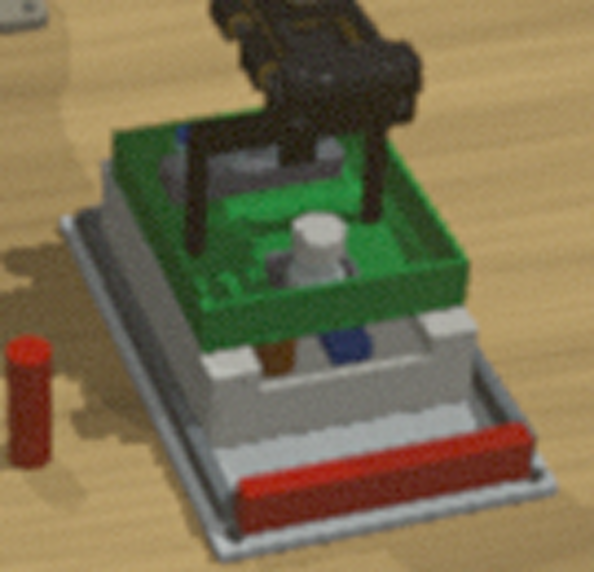

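```bash
python3 -m inch '[{"translation":[0.08,0,0],"spin":0},{"translation":[0.08,0,0],"spin":0},{"translation":[0,0,0],"spin":0}]'; python3 st.py;  python3 -m inch '[{"translation":[0.1,0,0],"spin":0},{"translation":[0,0,0],"spin":0}]'; python3 st.py
```

```text
time: 13.7
ee_pos: [0.4753, 0.1769, 0.1466]
eef_rot: [0.485, 0.517, -0.488, 0.509]
ft_force: [-0.2, -0.6, -1.4]
width: 0.0137
13.7 tcp [0.4753 0.1769 0.1466] xt [-0.0119  0.0048 -0.9999] F [-0.1753 -0.5872 -1.3816] T [-0.1857 -0.1271 -0.0562] yaw 0.0526 lug c [0.4742 0.1773 0.0531] w 0.013739487925190556
time: 13.95
ee_pos: [0.4756, 0.1769, 0.1465]
eef_rot: [0.485, 0.517, -0.488, 0.509]
ft_force: [-1.4, 0.3, -1.0]
width: 0.0137
13.95 tcp [0.4756 0.1769 0.1465] xt [-0.0113  0.0044 -0.9999] F [-1.4434  0.2949 -1.0006] T [-0.1903  0.024  -0.0469] yaw 0.0525 lug c [0.4745 0.1773 0.053 ] w 0.013703414080046019
```

```bash
python3 -m inch '[{"translation":[0.2,0,0],"spin":0},{"translation":[0.2,0,0],"spin":0},{"translation":[0.2,0,0],"spin":0}]'; python3 st.py;  python3 -m inch '[{"translation":[0.3,0,0],"spin":0},{"translation":[0.3,0,0],"spin":0},{"translation":[0.3,0,0],"spin":0}]'; python3 st.py
```

```text
time: 14.32
ee_pos: [0.479, 0.1771, 0.1463]
eef_rot: [0.487, 0.514, -0.487, 0.511]
ft_force: [-6.7, -5.3, 21.6]
width: 0.0138
14.325 tcp [0.479  0.1771 0.1463] xt [-0.0033  0.0034 -1.    ] F [-6.7066 -5.2718 21.6114] T [-1.0408  1.3986 -0.0412] yaw 0.0510 lug c [0.4787 0.1775 0.0528] w 0.013790366232575818
time: 14.7
ee_pos: [0.485, 0.1774, 0.1463]
eef_rot: [0.491, 0.51, -0.485, 0.514]
ft_force: [-6.6, -5.5, 29.7]
width: 0.0135
14.7 tcp [0.485  0.1774 0.1463] xt [ 0.0105  0.0024 -0.9999] F [-6.6251 -5.537  29.6684] T [-1.3064  1.7292  0.0484] yaw 0.0486 lug c [0.486  0.1777 0.0528] w 0.013452162045157898
```

```bash
python3 -m inch '[{"translation":[0,0,0],"spin":0}]'; python3 st.py; python3 - <<'E'
from h import *
im=optics.camera("scene");cv2.imwrite(f"pics/scene8.png",im[:,:,::-1])
im=cv2.imread("pics/scene8.png")[170:300,315:450]
cv2.imwrite("pics/c_s8.png",cv2.resize(im,None,fx=4.4,fy=4.4,interpolation=cv2.INTER_CUBIC))
E
```

```text
time: 14.82
ee_pos: [0.4854, 0.1774, 0.1468]
eef_rot: [0.491, 0.51, -0.484, 0.514]
ft_force: [-1.5, -0.8, -2.4]
width: 0.0136
14.825 tcp [0.4854 0.1774 0.1468] xt [ 0.0113  0.0024 -0.9999] F [-1.5019 -0.7906 -2.406 ] T [-0.1421  0.5153 -0.0093] yaw 0.0484 lug c [0.4864 0.1777 0.0533] w 0.01358064589254409
```

View pics/c_s8.png

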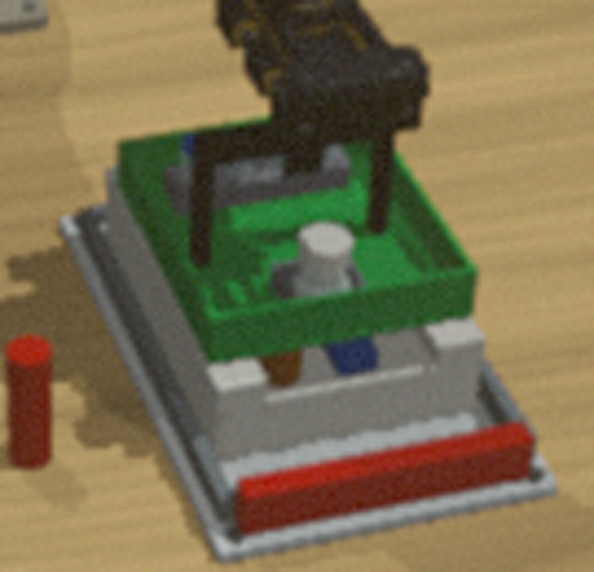

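The pressing reached about 30 N and slid the seated pair roughly 10 mm, so I must press less. I release to let the tray settle level on its own weight before pushing.

```bash
python3 -m inch '[{"translation":[0,0,0],"spin":0},{"translation":[0,0,0],"spin":0},{"translation":[0,0,0],"spin":0},{"translation":[0,0,0],"spin":0}]' 0.5 20; python3 st.py; python3 - <<'E'
from h import *
for n in ["scene","wrist","top"]:
    im=optics.camera(n);cv2.imwrite(f"pics/{n}9.png",im[:,:,::-1])
im=cv2.imread("pics/scene9.png")[170:300,315:450]
a=cv2.resize(im,None,fx=4.4,fy=4.4,interpolation=cv2.INTER_CUBIC)
cv2.imwrite("pics/c_s9.png",a)
E
```

```text
time: 15.38
ee_pos: [0.4857, 0.1777, 0.146]
eef_rot: [0.491, 0.51, -0.484, 0.514]
ft_force: [-0.4, 0.4, -0.6]
width: 0.0413
15.375 tcp [0.4857 0.1777 0.146 ] xt [ 0.0115  0.0036 -0.9999] F [-0.4339  0.3692 -0.6316] T [ 0.0043 -0.0885  0.0007] yaw 0.0485 lug c [0.4867 0.178  0.0525] w 0.04129333236445066
```

View pics/c_s9.png

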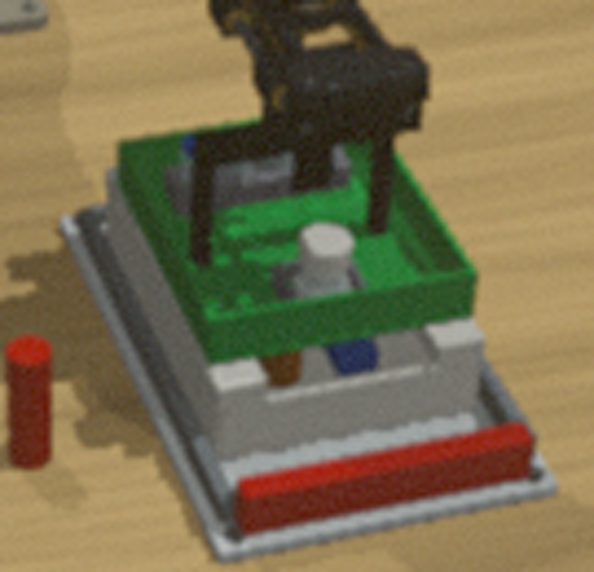

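View pics/wrist9.png

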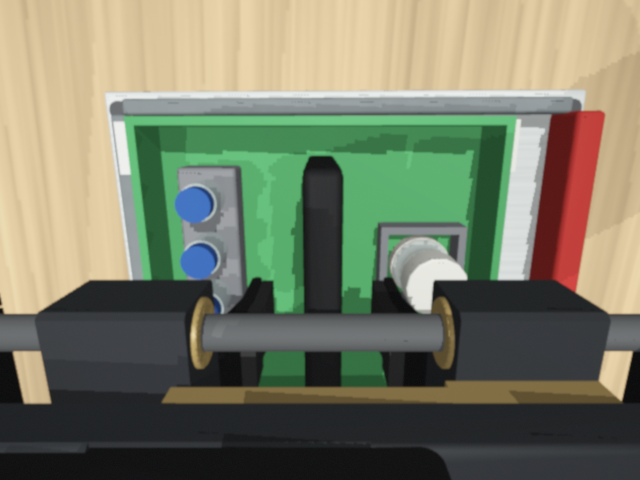

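```bash
python3 - <<'E'
from h import *
u=np.array([np.cos(.053),np.sin(.053)])
for z in (.035,.042,.05):
    W=[plane("top",uc(p,4,(200,193)),z) for p in [(85,78),(345,57)]]
    m=(W[0]+W[1])[:2]/2
    print(z,W,"stop-white dist",(m-np.array([.4735,.176]))@u, "white start->stop travel",(m-np.array([.4735,.176]))@u-.110)
    print("lateral",(m-np.array([.4735,.176]))@np.array([-u[1],u[0]]))
E
```

```text
0.035 [array([0.6339, 0.2605, 0.035 ]), array([0.6429, 0.1042, 0.035 ])] stop-white dist 0.1650374452222233 white start->stop travel 0.0550374452222233
lateral -0.0024223312766557844
0.042 [array([0.6327, 0.2587, 0.042 ]), array([0.6417, 0.1034, 0.042 ])] stop-white dist 0.16374298876314516 white start->stop travel 0.053742988763145164
lateral -0.0036330303139061977
0.05 [array([0.6314, 0.2567, 0.05  ]), array([0.6402, 0.1025, 0.05  ])] stop-white dist 0.1622636099527702 white start->stop travel 0.0522636099527702
lateral -0.005016686356478057
```

```bash
python3 -m inch '[{"translation":[0,0,0],"spin":0},{"translation":[0,0,0],"spin":0},{"translation":[0,0,0],"spin":0},{"translation":[0,0,0],"spin":0}]' 1 30; python3 st.py
python3 -m inch '[{"translation":[0.02,0.15,0],"spin":0},{"translation":[0.02,0.2,0],"spin":0},{"translation":[0.02,0.2,0],"spin":0}]'; python3 st.py
```

```text
time: 16.02
ee_pos: [0.4857, 0.1776, 0.1461]
eef_rot: [0.491, 0.51, -0.484, 0.514]
ft_force: [-0.3, -0.7, 0.4]
width: 0.0137
16.025 tcp [0.4857 0.1776 0.1461] xt [ 0.0117  0.0035 -0.9999] F [-0.2971 -0.7115  0.429 ] T [-0.0165  0.0305 -0.037 ] yaw 0.0485 lug c [0.4868 0.178  0.0526] w 0.013674327566685438
time: 16.4
ee_pos: [0.4887, 0.1778, 0.146]
eef_rot: [0.489, 0.511, -0.486, 0.514]
ft_force: [-6.6, -2.5, 7.0]
width: 0.0139
16.4 tcp [0.4887 0.1778 0.146 ] xt [ 0.0061  0.0008 -1.    ] F [-6.5945 -2.5159  6.9841] T [-0.383   1.3603 -0.0002] yaw 0.0493 lug c [0.4893 0.1779 0.0525] w 0.013871897906572148
```

```bash
python3 -m inch '[{"translation":[0.03,0.25,0],"spin":0},{"translation":[0.03,0.25,0],"spin":0},{"translation":[0.03,0.25,0],"spin":0}]'; python3 st.py
```

```text
time: 16.77
ee_pos: [0.494, 0.1781, 0.146]
eef_rot: [0.487, 0.512, -0.488, 0.513]
ft_force: [-7.4, -2.0, 7.9]
width: 0.0137
16.775 tcp [0.494  0.1781 0.146 ] xt [ 0.0012 -0.002  -1.    ] F [-7.3965 -2.02    7.9479] T [-0.3406  1.3679  0.0108] yaw 0.0500 lug c [0.4941 0.1779 0.0525] w 0.013656849400806827
```

```bash
python3 -m inch '[{"translation":[0.08,0.25,0],"spin":0},{"translation":[0.08,0.25,0],"spin":0},{"translation":[0.08,0.25,0],"spin":0}]'; python3 st.py
```

```text
time: 17.15
ee_pos: [0.5006, 0.1785, 0.146]
eef_rot: [0.486, 0.511, -0.489, 0.513]
ft_force: [-6.5, -2.8, 12.2]
width: 0.014
17.15 tcp [0.5006 0.1785 0.146 ] xt [-0.0006 -0.0045 -1.    ] F [-6.475  -2.7601 12.2249] T [-0.4547  1.319  -0.0034] yaw 0.0502 lug c [0.5006 0.178  0.0525] w 0.013997504832990205
```

```bash
python3 -m inch '[{"translation":[0.08,0.25,0],"spin":0},{"translation":[0.08,0.25,0],"spin":0},{"translation":[0.08,0.25,0],"spin":0},{"translation":[0.08,0.25,0],"spin":0},{"translation":[0.08,0.25,0],"spin":0}]'; python3 st.py; python3 - <<'E'
from h import *
im=optics.camera("scene");cv2.imwrite(f"pics/scene10.png",im[:,:,::-1])
im=cv2.imread("pics/scene10.png")[170:300,315:450]
cv2.imwrite("pics/c_s10.png",cv2.resize(im,None,fx=4.4,fy=4.4,interpolation=cv2.INTER_CUBIC))
E
```

```text
time: 17.77
ee_pos: [0.5117, 0.1791, 0.146]
eef_rot: [0.484, 0.511, -0.49, 0.514]
ft_force: [-6.8, -2.4, 11.3]
width: 0.0138
17.775 tcp [0.5117 0.1791 0.146 ] xt [-0.0035 -0.0085 -1.    ] F [-6.7525 -2.4016 11.3261] T [-0.4326  1.3332 -0.0329] yaw 0.0503 lug c [0.5114 0.1783 0.0525] w 0.013775176933635674
```

View pics/c_s10.png

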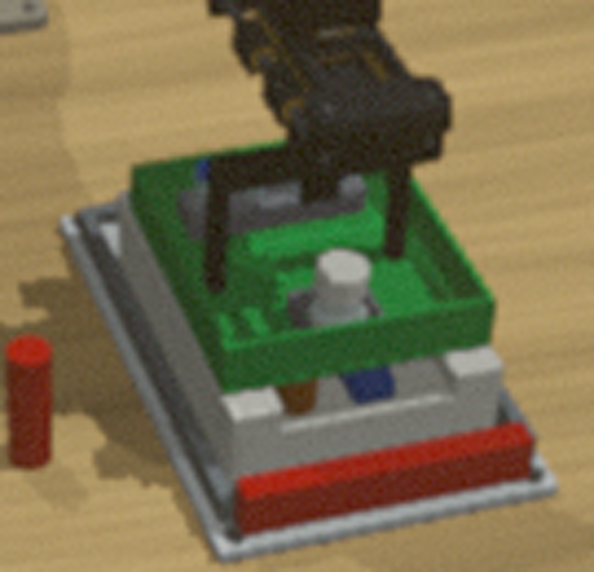

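```bash
python3 -m inch '[{"translation":[0.08,0.25,0.03],"spin":0},{"translation":[0.08,0.25,0.03],"spin":0},{"translation":[0.08,0.25,0.03],"spin":0},{"translation":[0.08,0.2,0.03],"spin":0}]'; python3 st.py;python3 -m inch '[{"translation":[0.08,0.2,0.02],"spin":0},{"translation":[0.08,0.2,0.02],"spin":0},{"translation":[0.08,0.2,0.02],"spin":0}]'; python3 st.py
```

```text
time: 18.32
ee_pos: [0.52, 0.1795, 0.146]
eef_rot: [0.483, 0.512, -0.491, 0.514]
ft_force: [-8.3, -1.2, 10.1]
width: 0.0136
18.325 tcp [0.52   0.1795 0.146 ] xt [-0.0057 -0.0098 -0.9999] F [-8.3191 -1.2396 10.1491] T [-0.2327  1.2273 -0.0374] yaw 0.0512 lug c [0.5195 0.1786 0.0525] w 0.013620758672961098
time: 18.7
ee_pos: [0.5251, 0.1798, 0.146]
eef_rot: [0.482, 0.512, -0.492, 0.514]
ft_force: [-6.3, -1.7, 10.5]
width: 0.0141
18.7 tcp [0.5251 0.1798 0.146 ] xt [-0.0074 -0.0112 -0.9999] F [-6.2542 -1.6702 10.4599] T [-0.2397  1.1567 -0.026 ] yaw 0.0516 lug c [0.5244 0.1788 0.0525] w 0.014111113997684412
```

```bash
python3 -m inch '[{"translation":[0.06,0.16,0.02],"spin":0},{"translation":[0.06,0.16,0.02],"spin":0}]'; python3 st.py;python3 -m inch '[{"translation":[0.06,0.16,0.02],"spin":0},{"translation":[0.06,0.16,0.02],"spin":0}]'; python3 st.py
```

```text
time: 18.95
ee_pos: [0.5273, 0.18, 0.146]
eef_rot: [0.481, 0.512, -0.492, 0.513]
ft_force: [-7.1, -2.0, 9.0]
width: 0.0136
18.95 tcp [0.5273 0.18   0.146 ] xt [-0.0092 -0.012  -0.9999] F [-7.0576 -2.0478  8.9822] T [-0.175   1.2012 -0.0574] yaw 0.0520 lug c [0.5264 0.1788 0.0525] w 0.013581230536359176
time: 19.2
ee_pos: [0.5295, 0.1801, 0.1459]
eef_rot: [0.481, 0.513, -0.493, 0.513]
ft_force: [-6.7, -2.3, 9.6]
width: 0.0138
19.2 tcp [0.5295 0.1801 0.1459] xt [-0.0111 -0.0129 -0.9999] F [-6.6964 -2.2606  9.5663] T [-0.2499  1.1654 -0.0106] yaw 0.0523 lug c [0.5284 0.1789 0.0524] w 0.013810644200284501
```

```bash
python3 -m inch '[{"translation":[0.08,0.16,0.02],"spin":0},{"translation":[0.08,0.16,0.02],"spin":0}]'; python3 st.py; python3 - <<'E'
from h import *
im=optics.camera("scene");cv2.imwrite(f"pics/scene11.png",im[:,:,::-1])
im=cv2.imread("pics/scene11.png")[220:300,345:450]
cv2.imwrite("pics/c_s11.png",cv2.resize(im,None,fx=7,fy=7,interpolation=cv2.INTER_CUBIC))
E
```

```text
time: 19.45
ee_pos: [0.5316, 0.1803, 0.1459]
eef_rot: [0.48, 0.513, -0.493, 0.513]
ft_force: [-9.9, -2.0, 13.5]
width: 0.0136
19.45 tcp [0.5316 0.1803 0.1459] xt [-0.0131 -0.014  -0.9998] F [-9.8991 -2.0117 13.4537] T [-0.3561  1.8195 -0.041 ] yaw 0.0528 lug c [0.5304 0.179  0.0524] w 0.01359961721005539
```

View pics/c_s11.png

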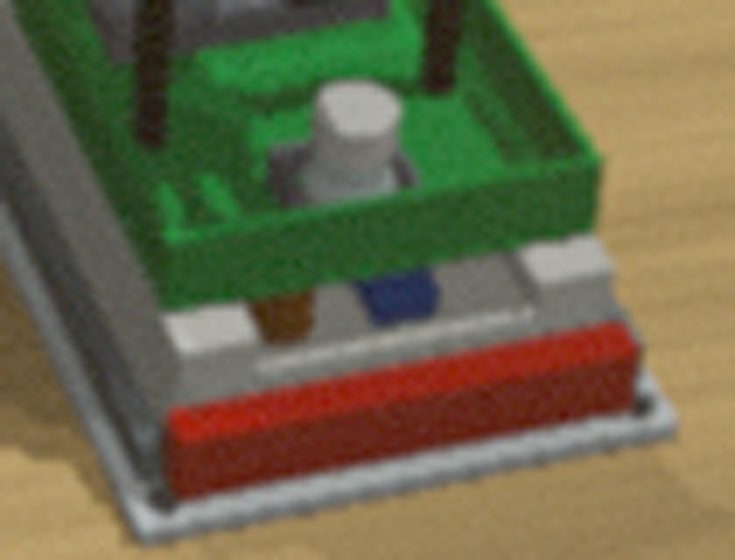

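```bash
python3 -m inch '[{"translation":[0.06,0.18,0.02],"spin":0}]'; python3 st.py;  python3 -m inch '[{"translation":[0.06,0.18,0.02],"spin":0}]'; python3 st.py
```

```text
time: 19.62
ee_pos: [0.5319, 0.1804, 0.1459]
eef_rot: [0.479, 0.514, -0.494, 0.513]
ft_force: [-15.5, -2.8, 16.0]
width: 0.0133
19.625 tcp [0.5319 0.1804 0.1459] xt [-0.0161 -0.0151 -0.9998] F [-15.4992  -2.8342  16.0322] T [-0.69    3.0171 -0.0849] yaw 0.0533 lug c [0.5304 0.1789 0.0524] w 0.013334917137393725
time: 19.75
ee_pos: [0.532, 0.1804, 0.1459]
eef_rot: [0.477, 0.514, -0.495, 0.512]
ft_force: [-14.7, -4.1, 15.6]
width: 0.0136
19.75 tcp [0.532  0.1804 0.1459] xt [-0.0197 -0.0166 -0.9997] F [-14.6522  -4.1156  15.6051] T [-0.6817  2.9175 -0.084 ] yaw 0.0538 lug c [0.5301 0.1788 0.0524] w 0.01361544159609239
```

Contact at the stop: force up to 15 N with no further motion. I relax, then let go.

```bash
python3 -m inch '[{"translation":[0,0,0],"spin":0},{"translation":[0,0,0],"spin":0}]'; python3 st.py; python3 -m inch '[{"translation":[0,0,0],"spin":0},{"translation":[0,0,0],"spin":0},{"translation":[0,0,0],"spin":0},{"translation":[0,0,0],"spin":0},{"translation":[0,0,0],"spin":0}]' 0.4 20; python3 st.py;  python3 - <<'E'
from h import *
im=optics.camera("scene");cv2.imwrite(f"pics/scene12.png",im[:,:,::-1])
im=cv2.imread("pics/scene12.png")[170:300,315:450]
cv2.imwrite("pics/c_s12.png",cv2.resize(im,None,fx=4.4,fy=4.4,interpolation=cv2.INTER_CUBIC))
im=optics.camera("wrist");cv2.imwrite(f"pics/wrist12.png",im[:,:,::-1])
E
```

```text
time: 20.0
ee_pos: [0.5318, 0.1804, 0.146]
eef_rot: [0.477, 0.514, -0.495, 0.512]
ft_force: [-1.4, -0.3, 1.4]
width: 0.0138
20.0 tcp [0.5318 0.1804 0.146 ] xt [-0.02   -0.0168 -0.9997] F [-1.4097 -0.3033  1.3715] T [ 0.0418 -0.1675 -0.0633] yaw 0.0539 lug c [0.5299 0.1789 0.0525] w 0.01383012875557708
time: 20.62
ee_pos: [0.5322, 0.1803, 0.1457]
eef_rot: [0.477, 0.514, -0.495, 0.512]
ft_force: [0.4, 0.7, 0.4]
width: 0.0503
20.625 tcp [0.5322 0.1803 0.1457] xt [-0.0196 -0.0165 -0.9997] F [0.4246 0.6988 0.3842] T [ 0.0457 -0.1369  0.0456] yaw 0.0536 lug c [0.5304 0.1787 0.0522] w 0.05033781613914841
```

View pics/c_s12.png

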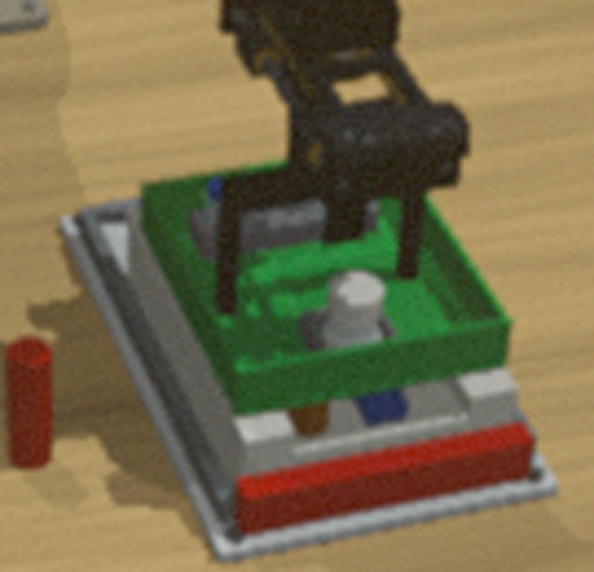

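View pics/wrist12.png

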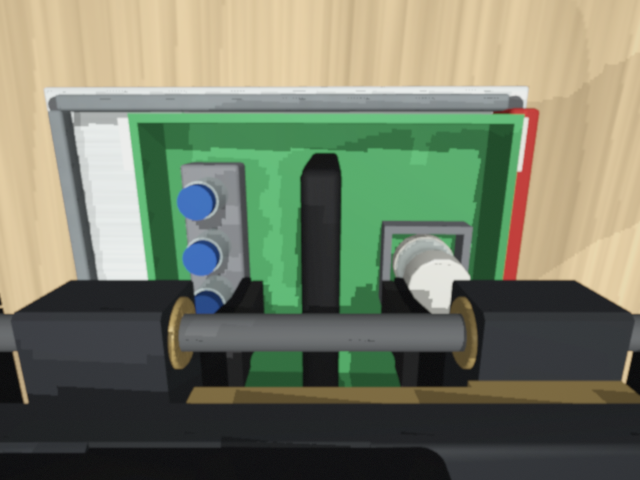

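Seated, against the stop, jar standing, fingers clear on both sides of the bar. I withdraw upwards and check.

```bash
python3 -m inch '[{"translation":[-0.8,0,0],"spin":0},{"translation":[-1.5,0,0],"spin":0},{"translation":[-2,0,0],"spin":0},{"translation":[-2.5,0,0],"spin":0},{"translation":[-2.5,0,0],"spin":0},{"translation":[-2.5,0,0],"spin":0},{"translation":[-1.5,0,0],"spin":0},{"translation":[0,0,0],"spin":0}]'; python3 -m inch '[{"translation":[0,0,3],"spin":0},{"translation":[0,0,5],"spin":0},{"translation":[0,0,5],"spin":0},{"translation":[0,0,5],"spin":0},{"translation":[0,0,5],"spin":0},{"translation":[0,0,2],"spin":0},{"translation":[0,0,0],"spin":0},{"translation":[0,0,0],"spin":0}]'; python3 st.py;  python3 - <<'E'
from h import *
im=optics.camera("scene");cv2.imwrite(f"pics/scene13.png",im[:,:,::-1])
im=cv2.imread("pics/scene13.png")[170:300,315:450]
cv2.imwrite("pics/c_s13.png",cv2.resize(im,None,fx=4.4,fy=4.4,interpolation=cv2.INTER_CUBIC))
im=optics.camera("top");cv2.imwrite(f"pics/top13.png",im[:,:,::-1])
im=cv2.imread("pics/top13.png")[193:343,200:340]
cv2.imwrite("pics/c_t13.png",cv2.resize(im,None,fx=4,fy=4,interpolation=cv2.INTER_CUBIC))
E
```

```text
time: 21.72
ee_pos: [0.5351, 0.1835, 0.2897]
eef_rot: [0.479, 0.514, -0.494, 0.513]
ft_force: [0.8, 0.3, 0.1]
width: 0.0523
time: 22.72
ee_pos: [0.5463, -0.0724, 0.2861]
eef_rot: [0.476, 0.517, -0.495, 0.511]
ft_force: [0.1, 0.9, 1.4]
width: 0.0524
22.725 tcp [ 0.5463 -0.0724  0.2861] xt [-0.0246 -0.0133 -0.9996] F [0.1324 0.948  1.3596] T [ 0.0526 -0.1158 -0.0201] yaw 0.0576 lug c [ 0.544  -0.0736  0.1926] w 0.05236476102286083
```

View pics/c_s13.png

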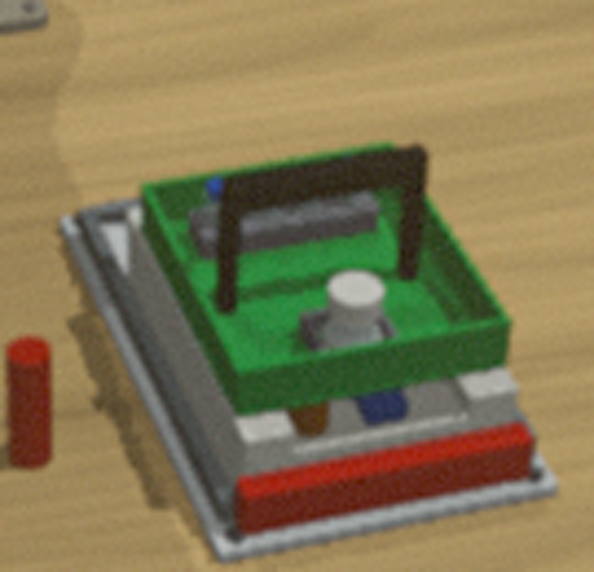

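View pics/c_t13.png

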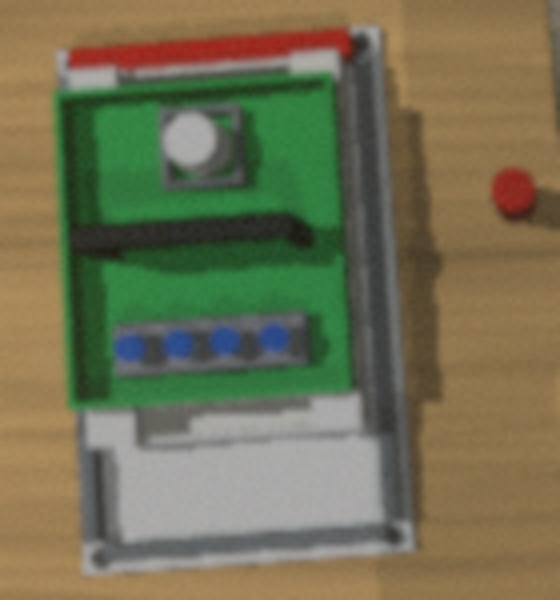

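View pics/scene13.png

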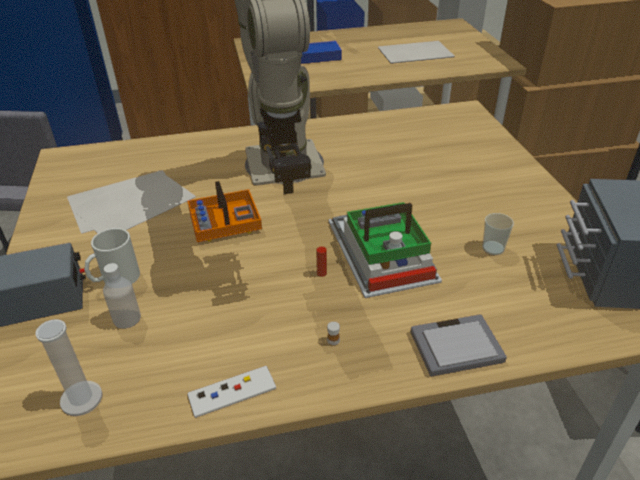

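The white tray's end meets the red stop at (205,75) in the top crop. The green tray sits flat on the rails, the jar stands in its pocket, and the bystanders are where they were.

```bash
python3 -c "
from bench import close_job; print(close_job())"
```

```text
the job is handed in; nothing more can be done
None
```

The job is handed in at about 23 s: the green tray sits in the white tray's sockets, and the pair is against the red stop and released. One part was not clean: a press while seating the tray.

**What I did**
- I gripped the green tray by its handle and lowered it over the sockets. It met no resistance until it rested on the rails, about 12 mm below rail-top height, as it should.
- I let go briefly so it could settle, then gripped it again and pushed the pair with about 7 N. At the stop the force rose to about 15 N and it moved no further.
- I then opened the gripper and backed away.

**Last checks:** In the final scene and top pictures the green tray lies level on the rails and the white tray's end meets the stop. The jar is standing, and the bystanders and the orange tray look unmoved. The gripper was clear, with force near zero.

**What was not ideal**
- **Pressing too hard:** The tray was about 0.7° off level when it touched down. Pressing to level it peaked at about 30 N in the readings, more than I intended.
- **Early sliding:** That press slid the pair about 10 mm towards the stop before I meant to push. By the height reading the lugs were already in by then, but one end may still have been about a millimetre high.
- **Camera disagreement:** The cameras differed by up to 3 mm on where the white tray stood, and I aimed between their values.

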